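# Load the burn-in rack in line order

### The job

Move the four regulator modules out of their line carriers into the burn-in rack, one to a bay, in the order in which they stand: the leftmost one, seen from the robot, goes into the bay beside the blue power head, the next one into the next bay, and so on to the rightmost one, farthest from the power head. Stand each one upright on the floor of its bay, square to the rack and roughly in the middle; keep the modules upright on the way, set them down without dropping or knocking them, and let go of them all.

Things in the scene. Friction and masses are not known exactly. Their poses are not given: they have to be found in the camera images.
- module_red: Module with red label: upright black box, red plate on its top (two brass terminals, 3 mm high) and on its two narrow ends. 56 mm along its x, 38 along its y, 80 high; 0.17 to 0.34 kg. Origin: centre of its underside; z up. Starts loose in the red carrier, its x within 0.1 rad of the carrier's. Best gripped near the top across its x: beside its y faces only some 20 mm is free.
- module_yellow: Module with yellow label: upright black box, yellow plate on its top (two brass terminals, 3 mm high) and on its two narrow ends. 56 mm along its x, 38 along its y, 80 high; 0.17 to 0.34 kg. Origin: centre of its underside; z up. Starts loose in the yellow carrier, its x within 0.1 rad of the carrier's. Best gripped near the top across its x: beside its y faces only some 20 mm is free.
- module_blue: Module with blue label: upright black box, blue plate on its top (two brass terminals, 3 mm high) and on its two narrow ends. 56 mm along its x, 38 along its y, 80 high; 0.17 to 0.34 kg. Origin: centre of its underside; z up. Starts loose in the blue carrier, its x within 0.1 rad of the carrier's. Best gripped near the top across its x: beside its y faces only some 20 mm is free.
- module_white: Module with white label: upright black box, white plate on its top (two brass terminals, 3 mm high) and on its two narrow ends. 56 mm along its x, 38 along its y, 80 high; 0.17 to 0.34 kg. Origin: centre of its underside; z up. Starts loose in the white carrier, its x within 0.1 rad of the carrier's. Best gripped near the top across its x: beside its y faces only some 20 mm is free.
- carrier_red: Carrier of the red module: fixed grey tray, 86 mm (x) by 62 (y), red marks on its two short rims; rim 13 mm high, pocket 74 x 54 mm, its floor 5 mm above the origin. Origin: centre of its underside, 8 mm above the bench. The carriers stand in a straight row on a steel track, 66 mm apart along their y, which points left seen from the robot (world +y within 0.15 rad).
- carrier_yellow: Carrier of the yellow module: fixed grey tray, 86 mm (x) by 62 (y), yellow marks on its two short rims; rim 13 mm high, pocket 74 x 54 mm, its floor 5 mm above the origin. Origin: centre of its underside, 8 mm above the bench. The carriers stand in a straight row on a steel track, 66 mm apart along their y, which points left seen from the robot (world +y within 0.15 rad).
- carrier_blue: Carrier of the blue module: fixed grey tray, 86 mm (x) by 62 (y), blue marks on its two short rims; rim 13 mm high, pocket 74 x 54 mm, its floor 5 mm above the origin. Origin: centre of its underside, 8 mm above the bench. The carriers stand in a straight row on a steel track, 66 mm apart along their y, which points left seen from the robot (world +y within 0.15 rad).
- carrier_white: Carrier of the white module: fixed grey tray, 86 mm (x) by 62 (y), white marks on its two short rims; rim 13 mm high, pocket 74 x 54 mm, its floor 5 mm above the origin. Origin: centre of its underside, 8 mm above the bench. The carriers stand in a straight row on a steel track, 66 mm apart along their y, which points left seen from the robot (world +y within 0.15 rad).
- rack: Fixed aluminium base 90 mm (x) by 400 (y) with four bays at y = 99, 33, -33, -99 mm, x = 0, each 74 (x) by 56 (y) mm inside, floor 12 mm above the origin, ringed by cream lips 10 mm above the floor. Origin: centre of underside, on the bench; y points left (world +y within 0.15 rad). A module's x goes along the rack's x. On its ends: the power head and a grey box 40 mm high.
- power_head: Power head of the rack, fixed: blue box 86 mm (x) by 52 (y) by 85 high with a red lamp on top (12 mm more), standing on the rack's base at y = +172 or -172 mm in the rack's frame: its left or right end, which changes from start to start. Origin: centre of its underside. The bay centres lie 73, 139, 205 and 271 mm from it.
Things that resemble listed ones, but are neither listed nor needed, are in the scene too. What is shaped like the module_yellow but turquoise is not meant. Leave any turquoise look-alike of the module_red alone.

How it is judged:
At the end, for the whole second after the job is handed in: Carriers counted from the left: module 1, 2, 3, 4 stands 73, 139, 205, 271 mm (within 11) from the power head and within 12 mm of the rack's middle line; underside within 4 mm of the bay floor, upright within 0.08 rad, square within 0.35 rad, at rest, no finger on it (((horizontal distance between module_red and power_head between 0.062 and 0.084 m and y of carrier_red in the frame of carrier_yellow above 0.03 m and y of carrier_red in the frame of carrier_blue above 0.03 m and y of carrier_red in the frame of carrier_white above 0.03 m) or (horizontal distance between module_red and power_head between 0.128 and 0.15 m and y of carrier_yellow in the frame of carrier_red above 0.03 m and y of carrier_red in the frame of carrier_blue above 0.03 m and y of carrier_red in the frame of carrier_white above 0.03 m) or (horizontal distance between module_red and power_head between 0.128 and 0.15 m and y of carrier_red in the frame of carrier_yellow above 0.03 m and y of carrier_blue in the frame of carrier_red above 0.03 m and y of carrier_red in the frame of carrier_white above 0.03 m) or (horizontal distance between module_red and power_head between 0.128 and 0.15 m and y of carrier_red in the frame of carrier_yellow above 0.03 m and y of carrier_red in the frame of carrier_blue above 0.03 m and y of carrier_white in the frame of carrier_red above 0.03 m) or (horizontal distance between module_red and power_head between 0.194 and 0.216 m and y of each of carrier_yellow, carrier_blue in the frame of carrier_red above 0.03 m and y of carrier_red in the frame of carrier_white above 0.03 m) or (horizontal distance between module_red and power_head between 0.194 and 0.216 m and y of each of carrier_yellow, carrier_white in the frame of carrier_red above 0.03 m and y of carrier_red in the frame of carrier_blue above 0.03 m) or (horizontal distance between module_red and power_head between 0.194 and 0.216 m and y of carrier_red in the frame of carrier_yellow above 0.03 m and y of each of carrier_blue, carrier_white in the frame of carrier_red above 0.03 m) or (horizontal distance between module_red and power_head between 0.26 and 0.282 m and y of each of carrier_yellow, carrier_blue, carrier_white in the frame of carrier_red above 0.03 m)) and x of module_red in the frame of rack between -0.012 and 0.012 m and z of module_red in the frame of rack between 0.008 and 0.016 m and angle between each of module_red, module_yellow, module_blue, module_white's own z axis and vertical below 0.08 rad and angle between the x axis of each of module_red, module_yellow, module_blue, module_white and the x axis of rack, either way round below 0.35 rad and linear speed of each of module_red, module_yellow, module_blue, module_white below 0.02 m/s and angular speed of each of module_red, module_yellow, module_blue, module_white below 0.2 rad/s and contact force between the fingers and module_red below 0.05 N and ((horizontal distance between module_yellow and power_head between 0.062 and 0.084 m and y of carrier_yellow in the frame of carrier_red above 0.03 m and y of carrier_yellow in the frame of carrier_blue above 0.03 m and y of carrier_yellow in the frame of carrier_white above 0.03 m) or (horizontal distance between module_yellow and power_head between 0.128 and 0.15 m and y of carrier_red in the frame of carrier_yellow above 0.03 m and y of carrier_yellow in the frame of carrier_blue above 0.03 m and y of carrier_yellow in the frame of carrier_white above 0.03 m) or (horizontal distance between module_yellow and power_head between 0.128 and 0.15 m and y of carrier_yellow in the frame of carrier_red above 0.03 m and y of carrier_blue in the frame of carrier_yellow above 0.03 m and y of carrier_yellow in the frame of carrier_white above 0.03 m) or (horizontal distance between module_yellow and power_head between 0.128 and 0.15 m and y of carrier_yellow in the frame of carrier_red above 0.03 m and y of carrier_yellow in the frame of carrier_blue above 0.03 m and y of carrier_white in the frame of carrier_yellow above 0.03 m) or (horizontal distance between module_yellow and power_head between 0.194 and 0.216 m and y of each of carrier_red, carrier_blue in the frame of carrier_yellow above 0.03 m and y of carrier_yellow in the frame of carrier_white above 0.03 m) or (horizontal distance between module_yellow and power_head between 0.194 and 0.216 m and y of each of carrier_red, carrier_white in the frame of carrier_yellow above 0.03 m and y of carrier_yellow in the frame of carrier_blue above 0.03 m) or (horizontal distance between module_yellow and power_head between 0.194 and 0.216 m and y of carrier_yellow in the frame of carrier_red above 0.03 m and y of each of carrier_blue, carrier_white in the frame of carrier_yellow above 0.03 m) or (horizontal distance between module_yellow and power_head between 0.26 and 0.282 m and y of each of carrier_red, carrier_blue, carrier_white in the frame of carrier_yellow above 0.03 m)) and x of module_yellow in the frame of rack between -0.012 and 0.012 m and z of module_yellow in the frame of rack between 0.008 and 0.016 m and contact force between the fingers and module_yellow below 0.05 N and ((horizontal distance between module_blue and power_head between 0.062 and 0.084 m and y of carrier_blue in the frame of carrier_red above 0.03 m and y of carrier_blue in the frame of carrier_yellow above 0.03 m and y of carrier_blue in the frame of carrier_white above 0.03 m) or (horizontal distance between module_blue and power_head between 0.128 and 0.15 m and y of carrier_red in the frame of carrier_blue above 0.03 m and y of carrier_blue in the frame of carrier_yellow above 0.03 m and y of carrier_blue in the frame of carrier_white above 0.03 m) or (horizontal distance between module_blue and power_head between 0.128 and 0.15 m and y of carrier_blue in the frame of carrier_red above 0.03 m and y of carrier_yellow in the frame of carrier_blue above 0.03 m and y of carrier_blue in the frame of carrier_white above 0.03 m) or (horizontal distance between module_blue and power_head between 0.128 and 0.15 m and y of carrier_blue in the frame of carrier_red above 0.03 m and y of carrier_blue in the frame of carrier_yellow above 0.03 m and y of carrier_white in the frame of carrier_blue above 0.03 m) or (horizontal distance between module_blue and power_head between 0.194 and 0.216 m and y of each of carrier_red, carrier_yellow in the frame of carrier_blue above 0.03 m and y of carrier_blue in the frame of carrier_white above 0.03 m) or (horizontal distance between module_blue and power_head between 0.194 and 0.216 m and y of each of carrier_red, carrier_white in the frame of carrier_blue above 0.03 m and y of carrier_blue in the frame of carrier_yellow above 0.03 m) or (horizontal distance between module_blue and power_head between 0.194 and 0.216 m and y of carrier_blue in the frame of carrier_red above 0.03 m and y of each of carrier_yellow, carrier_white in the frame of carrier_blue above 0.03 m) or (horizontal distance between module_blue and power_head between 0.26 and 0.282 m and y of each of carrier_red, carrier_yellow, carrier_white in the frame of carrier_blue above 0.03 m)) and x of module_blue in the frame of rack between -0.012 and 0.012 m and z of module_blue in the frame of rack between 0.008 and 0.016 m and contact force between the fingers and module_blue below 0.05 N and ((horizontal distance between module_white and power_head between 0.062 and 0.084 m and y of carrier_white in the frame of carrier_red above 0.03 m and y of carrier_white in the frame of carrier_yellow above 0.03 m and y of carrier_white in the frame of carrier_blue above 0.03 m) or (horizontal distance between module_white and power_head between 0.128 and 0.15 m and y of carrier_red in the frame of carrier_white above 0.03 m and y of carrier_white in the frame of carrier_yellow above 0.03 m and y of carrier_white in the frame of carrier_blue above 0.03 m) or (horizontal distance between module_white and power_head between 0.128 and 0.15 m and y of carrier_white in the frame of carrier_red above 0.03 m and y of carrier_yellow in the frame of carrier_white above 0.03 m and y of carrier_white in the frame of carrier_blue above 0.03 m) or (horizontal distance between module_white and power_head between 0.128 and 0.15 m and y of carrier_white in the frame of carrier_red above 0.03 m and y of carrier_white in the frame of carrier_yellow above 0.03 m and y of carrier_blue in the frame of carrier_white above 0.03 m) or (horizontal distance between module_white and power_head between 0.194 and 0.216 m and y of each of carrier_red, carrier_yellow in the frame of carrier_white above 0.03 m and y of carrier_white in the frame of carrier_blue above 0.03 m) or (horizontal distance between module_white and power_head between 0.194 and 0.216 m and y of each of carrier_red, carrier_blue in the frame of carrier_white above 0.03 m and y of carrier_white in the frame of carrier_yellow above 0.03 m) or (horizontal distance between module_white and power_head between 0.194 and 0.216 m and y of carrier_white in the frame of carrier_red above 0.03 m and y of each of carrier_yellow, carrier_blue in the frame of carrier_white above 0.03 m) or (horizontal distance between module_white and power_head between 0.26 and 0.282 m and y of each of carrier_red, carrier_yellow, carrier_blue in the frame of carrier_white above 0.03 m)) and x of module_white in the frame of rack between -0.012 and 0.012 m and z of module_white in the frame of rack between 0.008 and 0.016 m and contact force between the fingers and module_white below 0.05 N); the robot touches nothing.
It fails at once if a module is tipped more than 35 degrees from upright (angle between any of module_red, module_yellow, module_blue, module_white's own z axis and vertical above 0.61 rad).
It fails at once if a module is dropped or knocked (faster than 0.5 m/s with no finger on it) ((linear speed of module_red above 0.5 m/s and contact force between the fingers and module_red below 0.05 N) or (linear speed of module_yellow above 0.5 m/s and contact force between the fingers and module_yellow below 0.05 N) or (linear speed of module_blue above 0.5 m/s and contact force between the fingers and module_blue below 0.05 N) or (linear speed of module_white above 0.5 m/s and contact force between the fingers and module_white below 0.05 N)).
It also fails if it takes over 102 s, if anything falls off the work surface, if the arm or the gripper's body presses on something with over 40 N, if the wrist force passes 120 N, or if a joint passes its speed limit or range.

### The arm

A 6-joint arm with a two-finger parallel gripper is mounted at the origin on the work surface. World frame = base frame: x ahead of the robot, y to its left, z up, the work surface at z = 0. Lengths are in m, angles in rad, forces in N, time in s.
With the tool pointing down it reaches from about 0.375 to 0.9 m from the base axis. Payload 3.1 kg.
Tool frame: the origin (TCP) lies between the finger pads; the fingertips stand manip.finger_overhang ahead of it and the grasp point (between the pads) lies 5 mm behind it (manip.finger_overhang is the distance from the TCP to the fingertips, in m); z points along the fingers, y is the line along which they close (so a half turn about z gives the same grasp; the last joint's range is limited). The gripper opens to 85 mm and grips with 20 to 120 N. Pads are 22 mm wide; open, the fingers measure 114 mm over their backs; the gripper's body (76 mm by 85 mm) begins 54 mm behind the grasp point. The pads swing forward as they close: fully open they stand 13 mm farther back than shut.
Start: joints at [0.933, 0.527, 1.433, -0, 1.181, -0.178], TCP at [0.277, 0.56, 0.205] pointing down, gripper open.
Joint ranges: [-3.08, 3.08], [-0.75, 2.2], [0.22, 2.44], [-1.43, 4.57], [0, 2.65], [-2.85, 2.85]. Speed limits (rad/s): [2.79, 2.79, 3.14, 3.14, 3.14, 3.14].

### API

Orientations are given as a unit quaternion [x, y, z, w].
In Python, from station import manip gives the robot as it stands.
- The arm moves only by the tool drive_tool, never from a script. Its argument "plan" is a list of rows, each a list of 7 numbers: the shift along the tool's x, y, z in m, then the turn, a rotation vector about the tool's x, y, z in degrees, then the opening, from -1 (shut) to 1 (fully open). In form: [[x, y, z, wx, wy, wz, gripper], ...]. A call has 1 to 10 rows; each row shifts and turns the commanded pose from where the row before left it, along the tool's axes as they then stand; what a row does not reach is not made up. A row lasts 1/10 s, in which the tool goes at most 50 mm and 8.59 degrees, less where a joint would pass 70% of its speed; a pose out of reach is approached as far as the arm can. A call is refused whole if a number of a shift passes 0.05 or a number of a turn 8.59, either way. A call with a gripper value outside its range is refused whole. The fingers move at their own pace and stop on an object; "newtons" is the grip in N (left out, the last holds). Time passes only in rows, so rows that do not move let the fingers close. It gives the time, the measured TCP pose, the force, the opening and the grip force at its end, in the units of the state.
- manip.sense(): the state, without advancing time (a new reading comes with each control period).
- manip.snapshot(name): name is "side" or "top"; returns a dict with "image" (400x640x3 uint8, red, green, blue), "z_map" (400x640 float32, m along the optical axis (not along the pixel's ray), 0 where there is no reading), "fov_y" (degrees; the focal length in pixels is half the picture's height over the tangent of half this angle, whatever the lens; pixels are square), "cx", "cy" (the principal point, pixels), "extrinsics" (4x4, takes a point from camera to world coordinates). Camera axes: x right, y up, looking along -z (the intrinsics and any distortion apply to the point x, -y, -z); pixel columns grow to the right and rows downward; lengths in m; the calibration is good to about 2 mm. A picture is of the moment at which its call begins.
- manip.sign_off(): hands the job in; it is judged then, once.
The state is a dict: "t": time; "q": joint angles; "qd": joint speeds; "tau": joint torques, N m; "tcp_pos": TCP position; "tool_rot": TCP orientation; "force": force on the tool from outside, world axes, zero at the start; "ft_torque": the same for the moment, N m; "finger_gap": opening from 0.0 (shut) to 1.0 (fully open); "gripper_force": force on a finger pad.
Only numpy, scipy, OpenCV 4.12 (cv2) and the standard library are available. Lean on these libraries where they do the work, as an engineer would, in place of code of your own. Each camera call takes 0.05 s, during which the arm holds its last target. There are 200 camera calls.

## Working session

There is one attempt and no reset: what is moved stays moved. The work goes in short steps, Python scripts to look and compute and a tool call to move; the robot and the scene stay as the last step left them, time stands still between calls to the robot, and variables do not carry over. Pictures are saved under pics/ and viewed, at most 14 in all, crops included, and the job is handed in when it is done.

Besides the shell and the picture viewer there is one more tool, called after "Emit:" as name([rows], argument=value, ...), one row to a line, values as JSON. drive_tool: Moves the arm, as the interface text tells. Its arguments: {"type":"object","properties":{"plan":{"type":"array"},"newtons":{"type":"number"}},"required":["plan"]}

```bash
ls; mkdir -p pics; python3 - <<'E'
from station import manip
import cv2
print(manip.sense(), manip.finger_overhang)
for n in("top","side"):
    s=manip.snapshot(n); cv2.imwrite(f"pics/{n}0.png",s["image"][:,:,::-1])
    print(n,s["fov_y"],s["cx"],s["cy"],s["extrinsics"],[k for k in s])
    import numpy as np; np.savez(f"{n}0.npz",**{k:v for k,v in s.items()})
E
```

```text
pics
{'t': 0.0, 'q': array([ 9.33454443e-01,  5.28463925e-01,  1.43393777e+00, -3.62438480e-05,
        1.18140692e+00, -1.78482384e-01]), 'qd': array([-6.41613520e-04,  2.20400569e-04,  2.79737426e-04,  1.57603369e-04,
        2.04359899e-03, -6.78106306e-05]), 'tau': array([-4.99940088e-04, -4.42362785e+01, -1.78018302e+01, -2.43993163e-04,
        8.54230835e-03,  2.83879416e-05]), 'tcp_pos': array([0.27632107, 0.55971209, 0.20442379]), 'tool_rot': array([ 2.27415397e-01,  9.73797212e-01, -1.02371843e-03, -4.24145573e-04]), 'force': array([-0.27075487,  0.24375379, -0.25971185]), 'ft_torque': array([-0.03021385,  0.02222961,  0.02176621]), 'gripper_force': 0.0, 'finger_gap': 1.0010410776756826} 0.014
top 46.45828380465958 314.27604209179793 197.00233007696283 [[-0.02427951  0.98108845 -0.19203114  0.45037496]
 [-0.99959422 -0.02096244  0.01928672 -0.03112113]
 [ 0.01489654  0.19242149  0.9811993   0.90391581]
 [ 0.          0.          0.          1.        ]] ['image', 'z_map', 'fov_y', 'cx', 'cy', 'extrinsics']
side 52.89803151210444 322.0771749662489 196.6721350498272 [[-0.9853201   0.13380078 -0.10602662  0.53448202]
 [-0.1697404  -0.70149855  0.69216182  0.51813052]
 [ 0.01823427  0.69999796  0.71391202  0.61730372]
 [ 0.          0.          0.          1.        ]] ['image', 'z_map', 'fov_y', 'cx', 'cy', 'extrinsics']
```

View pics/top0.png

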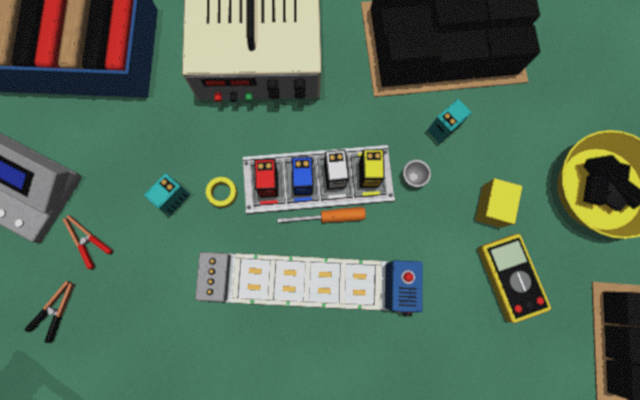

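View pics/side0.png

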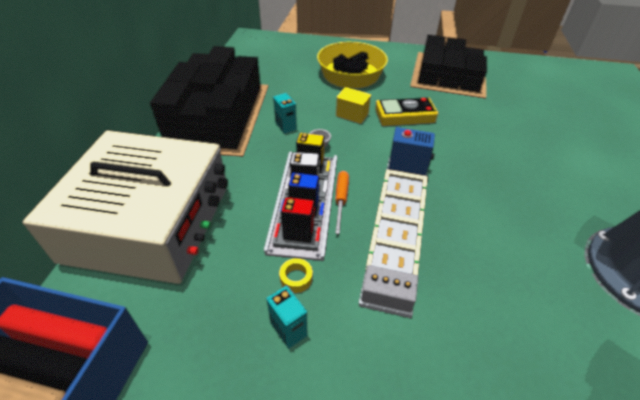

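The top picture shows the carriers in a row: red (265,178), blue (302,175), white (337,170), yellow (372,168), from left to right as seen from the robot. The power head is at (404,287), the right end of the rack. The turquoise look-alikes at (167,193) and (450,120), the yellow cube (500,203) and the yellow ring are not meant. So the order is red, blue, white, yellow, with red going beside the head at rack y = -99.

```bash
cat > h.py <<'E'
import numpy as np, cv2
from scipy.spatial.transform import Rotation as R
def cloud(s):
    z=s["z_map"]; f=200/np.tan(np.radians(float(s["fov_y"]))/2)
    v,u=np.mgrid[0:400,0:640]
    p=np.stack([(u-s["cx"])/f*z,-(v-s["cy"])/f*z,-z],-1)
    E=s["extrinsics"]; P=p@E[:3,:3].T+E[:3,3]; P[z==0]=np.nan
    return P
def rect(xy):
    (c),(w,h),a=cv2.minAreaRect((xy*1000).astype(np.float32))
    return np.round(c,1),np.round((w,h),1),round(a,1)
E
python3 - <<'E'
from h import *
import numpy as np
T=np.load("top0.npz"); P=cloud(T); im=T["image"]
f=200/np.tan(np.radians(float(T["fov_y"]))/2)
def box(u0,u1,v0,v1,z0,z1):
    Q=P[v0:v1,u0:u1].reshape(-1,3); return Q[(Q[:,2]>z0)&(Q[:,2]<z1)]
print("bench",np.nanmedian(P[220:250,100:180,2]))
for n,u0,u1 in(("red",250,281),("blue",288,318),("white",323,353),("yellow",357,388)):
    Q=box(u0,u1,140,205,.085,.105); print(n,len(Q),np.median(Q[:,2]),rect(Q[:,:2]),Q[:,:2].mean(0))
for n,b in(("head",(380,430,250,320,.08,.108)),("headall",(380,430,250,320,.05,.12)),("rack",(190,430,245,325,.008,.03)),("grey",(190,235,245,310,.035,.06)),("carr",(235,400,140,220,.004,.03))):
    Q=box(*b); print(n,len(Q),np.median(Q[:,2]),rect(Q[:,:2]))
c=im[140:320,190:440][:,:,::-1]
cv2.imwrite("pics/crop.png",cv2.resize(c,None,fx=3.2,fy=3.2,interpolation=cv2.INTER_CUBIC)[:600,:800])
E
```

```text
bench 0.0006387196658167449
red 663 0.09410689920561721 (array([652.5,  40.3]), array([57.1, 38.1]), 1.9) [0.65137348 0.039785  ]
blue 647 0.0940063879267461 (array([655.2, -26.6]), array([56.8, 37.8]), 0.8) [ 0.65398716 -0.02657007]
white 656 0.09404664071193602 (array([666. , -88.8]), array([56.1, 38. ]), 5.7) [ 0.66505302 -0.0885418 ]
yellow 647 0.09420557244342631 (array([ 666.6, -155.3]), array([38.3, 55.5]), 88.4) [ 0.66569238 -0.15473926]
head 1618 0.09742535016761722 (array([ 449.5, -201.6]), array([52. , 87.6]), 86.0)
headall 1793 0.09725701839695777 (array([ 445.8, -201.3]), array([52.2, 94.9]), 86.1)
rack 7745 0.013537763068088404 (array([464.1, -12.8]), array([343.8,  90.2]), 85.8)
grey 1453 0.052436814916183794 (array([475.4, 140.5]), array([52.8, 85.8]), 85.6)
carr 5645 0.015106639506350716 (array([661.6, -55.9]), array([327.7, 163.7]), 88.1)
```

View pics/crop.png

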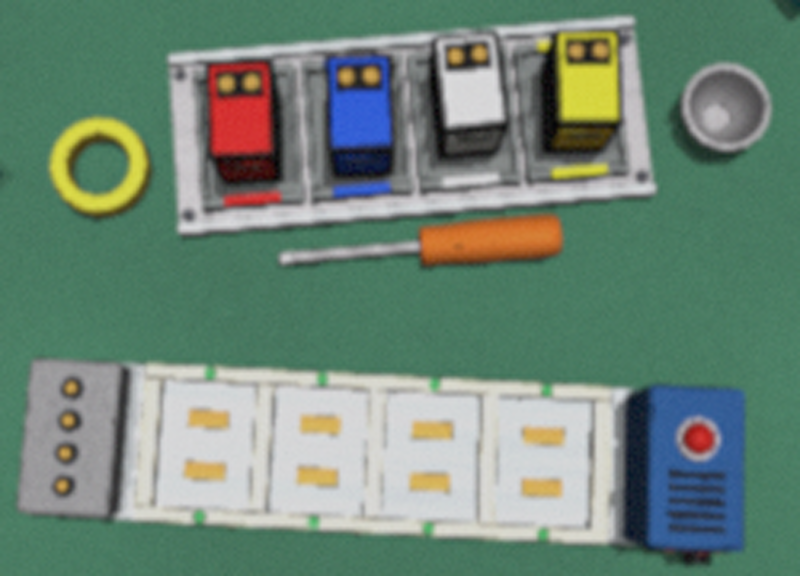

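The crop confirms the order: red (242,120), blue (360,110), white (468,95), yellow (587,90), with the head at (695,470). First I turn the tool and travel towards red.

Emit:
drive_tool([
  [0, 0, 0, 0, 0, 7.7, 1],
  [0, 0, 0, 0, 0, 7.7, 1],
  [0, 0, 0, 0, 0, 7.7, 1],
  [0, 0, 0, 0, 0, 7.7, 1],
  [0, 0, 0, 0, 0, 7.7, 1],
  [0, 0, 0, 0, 0, 7.7, 1],
  [0, 0, 0, 0, 0, 7.7, 1],
  [0, 0, 0, 0, 0, 7.7, 1],
  [-0.02, 0.015, 0, 0, 0, 0, 1],
  [-0.04, 0.03, 0, 0, 0, 0, 1],
], newtons=50)

```text
t: 1.1
tcp_pos: [0.3225, 0.5034, 0.2049]
tool_rot: [0.692, 0.722, 0.0, -0.001]
force: [1.5, 0.2, 0.5]
finger_gap: 1.0
gripper_force: 0.0
```

Emit:
drive_tool([
  [-0.04, 0.03, 0, 0, 0, 0, 1],
  [-0.04, 0.03, 0, 0, 0, 0, 1],
  [-0.04, 0.03, 0, 0, 0, 0, 1],
  [-0.04, 0.03, 0, 0, 0, 0, 1],
  [-0.04, 0.03, 0, 0, 0, 0, 1],
  [-0.04, 0.03, 0, 0, 0, 0, 1],
  [-0.04, 0.03, 0, 0, 0, 0, 1],
  [-0.04, 0.03, 0, 0, 0, 0, 1],
  [-0.04, 0.03, 0, 0, 0, 0, 1],
  [-0.04, 0.03, 0, 0, 0, 0, 1],
])

```text
t: 2.1
tcp_pos: [0.6391, 0.1116, 0.2049]
tool_rot: [0.694, 0.72, -0.0, -0.0]
force: [0.6, 0.7, -0.2]
finger_gap: 1.003
gripper_force: 0.0
```

```bash
cat > go.py <<'E'
# usage: go.py x_mm y_mm yaw_deg z_mm -> turn about tool z, then shift in the turned tool axes
import sys
from h import *
from station import manip
s=manip.sense(); x,y,yaw,z=map(float,sys.argv[1:])
M=R.from_quat(s["tool_rot"]).as_matrix(); a=np.degrees(np.arctan2(M[1,1],M[0,1]))
t=R.from_euler("z",yaw-90,degrees=True)*R.from_euler("x",180,degrees=True)
N=R.from_euler("z",yaw,degrees=True).as_matrix()@np.array([[0,1,0],[1,0,0],[0,0,-1.]])
d=N.T@(np.array([x,y,z])-s["tcp_pos"]*1000)
tilt=np.degrees(np.arccos(-M[2,2]))
print("t",round(s["t"],2),"tcp",(s["tcp_pos"]*1000).round(1),"yaw",round(a,1),"tilt",round(tilt,2),"gap",round(s["finger_gap"],3),"grip",round(s["gripper_force"],1),"F",s["force"].round(1),"q6",round(s["q"][5],2))
print("turn",round(a-yaw,1),"shift mm",d.round(1))
E
python3 go.py 652.5 40.3 1.9 68
```

```text
t 2.1 tcp [639.1 111.6 204.9] yaw 2.1 tilt 0.06 gap 1.003 grip 0.0 F [ 0.6  0.7 -0.2] q6 -0.04
turn 0.2 shift mm [-71.7  11.  136.9]
```

Emit:
drive_tool([
  [-0.03, 0.005, 0.01, 0, 0, 0, 1],
  [-0.03, 0.005, 0.02, 0, 0, 0, 1],
  [-0.012, 0.001, 0.02, 0, 0, 0, 1],
  [0, 0, 0.02, 0, 0, 0, 1],
  [0, 0, 0.01, 0, 0, 0, 1],
  [0, 0, 0, 0, 0, 0, 1],
])

```text
t: 2.7
tcp_pos: [0.6505, 0.0421, 0.1233]
tool_rot: [0.694, 0.72, -0.001, -0.002]
force: [0.3, 0.8, 0.2]
finger_gap: 1.001
gripper_force: 0.0
```

```bash
python3 go.py 652.5 40.3 1.9 68; python3 - <<'E'
from station import manip
import cv2
s=manip.snapshot("side"); cv2.imwrite("pics/s1.png",cv2.resize(s["image"][80:280,200:460,::-1],None,fx=3,fy=3))
E
```

```text
t 2.7 tcp [650.5  42.1 123.3] yaw 2.1 tilt 0.26 gap 1.001 grip 0.0 F [0.3 0.8 0.2] q6 -0.14
turn 0.2 shift mm [-1.9  1.9 55.3]
```

View pics/s1.png

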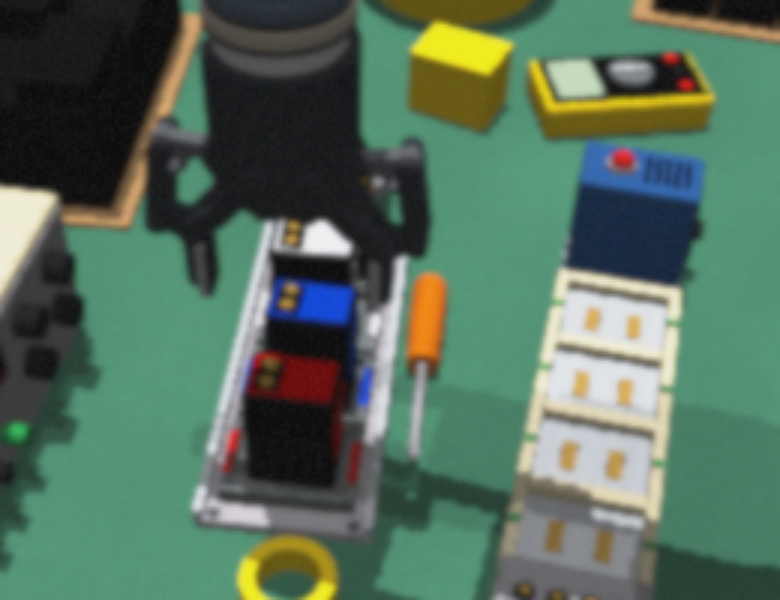

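The fingers at (205,280) and (385,290) straddle the red module (293,370) symmetrically above it. I descend and close.

Emit:
drive_tool([
  [-0.001, 0.001, 0.015, 0, 0, 0, 1],
  [-0.001, 0.001, 0.02, 0, 0, 0, 1],
  [0, 0, 0.015, 0, 0, 0, 1],
  [0, 0, 0.005, 0, 0, 0, 1],
  [0, 0, 0, 0, 0, 0, 1],
  [0, 0, 0, 0, 0, 0, -1],
  [0, 0, 0, 0, 0, 0, -1],
  [0, 0, 0, 0, 0, 0, -1],
  [0, 0, 0, 0, 0, 0, -1],
  [0, 0, 0, 0, 0, 0, -1],
])

```text
t: 3.75
tcp_pos: [0.6544, 0.0399, 0.0708]
tool_rot: [0.694, 0.72, 0.0, 0.0]
force: [0.6, -0.5, 0.1]
finger_gap: 0.145
gripper_force: 0.0
```

```bash
python3 go.py 652.5 40.3 1.9 68
```

```text
t 3.75 tcp [654.4  39.9  70.8] yaw 2.1 tilt 0.03 gap 0.145 grip 0.0 F [ 0.6 -0.5  0.1] q6 -0.15
turn 0.2 shift mm [ 0.5 -1.8  2.8]
```

```bash
python3 - <<'E'
from station import manip
import cv2
s=manip.snapshot("side"); a=cv2.resize(s["image"][80:280,200:460,::-1],None,fx=3,fy=3);cv2.imwrite("pics/s2.png",a)
s=manip.snapshot("top"); cv2.imwrite("pics/t2.png",cv2.resize(s["image"][130:330,190:440,::-1],None,fx=3,fy=3))
print(manip.sense()["finger_gap"],manip.sense()["gripper_force"])
E
```

```text
0.0009399524774768694 0.0
```

View pics/s2.png

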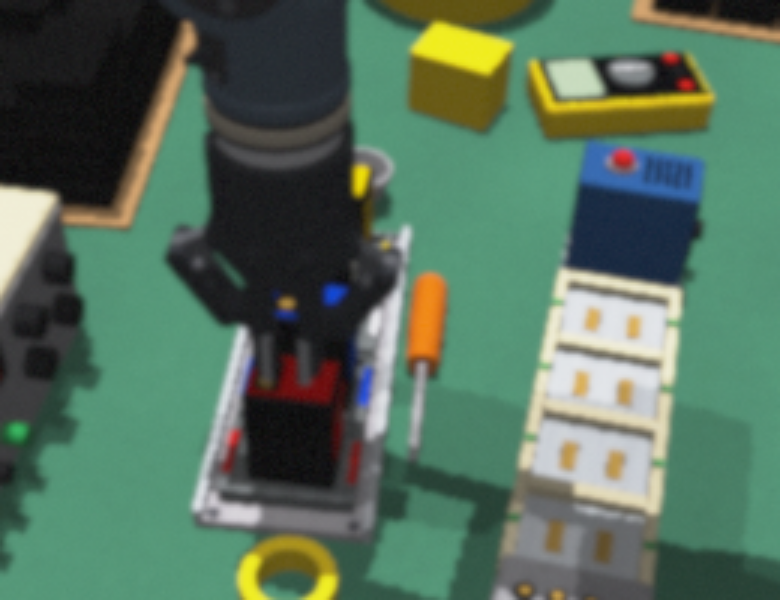

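View pics/t2.png

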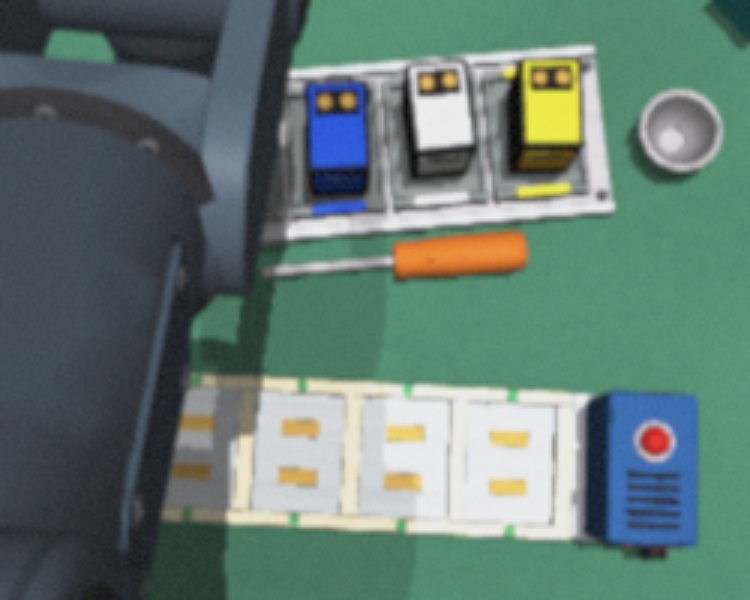

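The fingers shut at about (265–305,355), on or behind the red top, without a module between them. The modules still stand untouched. I measure where the fingertips are, using the side depth map.

```bash
python3 - <<'E'
from h import *
from station import manip
s=manip.snapshot("side"); P=cloud(s); im=s["image"]
# crop (x,y)->px 200+x/3, 80+y/3
for v in range(186,246,4):
    print(v,[(int(u),(P[v,u]*1000).round().astype(int).tolist(),im[v,u].tolist()) for u in (284,288,294,301,308)])
T=manip.sense(); print(T["tcp_pos"],T["q"])
S0=np.load("side0.npz"); P0=cloud(S0)
for n,(u0,u1,v0,v1) in {"red":(280,318,190,215),"head":(385,440,120,175)}.items():
    Q=P0[v0:v1,u0:u1].reshape(-1,3);Q=Q[(Q[:,2]>.088)&(Q[:,2]<.108)];print(n,len(Q),np.median(Q[:,2]),rect(Q[:,:2]))
E
```

```text
186 [(284, [672, 48, 146], [28, 27, 28]), (288, [663, 53, 152], [27, 30, 30]), (294, [656, 42, 143], [30, 32, 34]), (301, [642, 51, 153], [27, 30, 29]), (308, [631, 47, 152], [30, 30, 33])]
190 [(284, [709, -78, 7], [157, 157, 159]), (288, [664, 52, 142], [32, 34, 38]), (294, [655, 47, 139], [29, 30, 31]), (301, [642, 51, 145], [30, 31, 34]), (308, [630, 51, 147], [26, 28, 28])]
194 [(284, [706, -65, 8], [159, 158, 162]), (288, [666, 48, 128], [36, 38, 41]), (294, [654, 51, 133], [51, 51, 54]), (301, [643, 45, 129], [31, 32, 33]), (308, [642, -9, 76], [15, 17, 16])]
198 [(284, [680, 24, 91], [124, 108, 120]), (288, [666, 47, 117], [78, 32, 35]), (294, [655, 50, 122], [50, 50, 51]), (301, [644, 46, 120], [26, 27, 31]), (308, [642, -8, 66], [23, 15, 15])]
202 [(284, [677, 36, 93], [79, 41, 74]), (288, [670, 36, 95], [27, 27, 25]), (294, [655, 50, 112], [51, 50, 51]), (301, [644, 46, 110], [31, 24, 29]), (308, [635, 27, 92], [108, 11, 16])]
206 [(284, [675, 47, 95], [75, 16, 24]), (288, [667, 47, 97], [89, 71, 40]), (294, [655, 51, 103], [59, 49, 51]), (301, [645, 39, 93], [99, 18, 22])
[... 1413 characters left out ...]
], [26, 26, 26]), (288, [668, 59, 20], [16, 16, 20]), (294, [656, 59, 23], [18, 18, 15]), (301, [643, 59, 27], [22, 23, 22]), (308, [629, 58, 28], [19, 17, 18])]
242 [(284, [673, 70, 20], [88, 91, 91]), (288, [667, 63, 13], [67, 67, 68]), (294, [656, 60, 12], [61, 63, 63]), (301, [643, 57, 12], [52, 52, 53]), (308, [630, 58, 16], [37, 39, 39])]
[0.65424792 0.03988455 0.07053776] [-1.09258097e-01  7.29741258e-01  1.45659731e+00 -5.13339904e-05
  9.55050333e-01 -1.46117302e-01]
red 508 0.09329155229037983 (array([652.3,  26.2]), array([56.2, 67.1]), 3.6)
head 695 0.09716166261660097 (array([ 449. , -201.3]), array([54.9, 85.6]), 85.8)<stdin>:6: RuntimeWarning: invalid value encountered in cast
```

The side depth puts the shut fingertips at x≈655, y≈40, z≈0.10, just above the red top. The reported TCP height implies about 0.057, so x and y agree but the height reads some 40 mm low. I rise, open and measure the open tips.

Emit:
drive_tool([
  [0, -0.001, -0.01, 0, 0, 0, -1],
  [0, -0.001, -0.02, 0, 0, 0, -1],
  [0, 0, 0, 0, 0, 0, -1],
  [0, 0, 0, 0, 0, 0, -1],
])

```text
t: 4.3
tcp_pos: [0.6527, 0.0398, 0.1012]
tool_rot: [0.694, 0.72, 0.001, 0.001]
force: [-0.7, -0.1, 0.1]
finger_gap: 0.002
gripper_force: 0.0
```

```bash
cat > tips.py <<'E'
from h import *
from station import manip
s=manip.snapshot("side"); P=cloud(s); T=manip.sense(); t=T["tcp_pos"]
# lowest cloud points near the tool, above everything standing there
Q=P.reshape(-1,3); Q=Q[np.linalg.norm(Q[:,:2]-t[:2],axis=1)<.075]
Q=Q[(Q[:,2]>.1)]
print("tcp",(t*1000).round(1),"gap",round(T["finger_gap"],3))
for x0 in range(-72,73,8):
    q=Q[np.abs(Q[:,0]-t[0]-x0/1000)<.004]*1000
    if len(q): i=np.argsort(q[:,2])[:3]; print(x0,len(q),q[i].round().astype(int).tolist())
E
python3 tips.py
```

```text
tcp [652.   39.9 100.4] gap 0.001
-64 13 [[591, 48, 212], [591, 39, 215], [591, 27, 215]]
-56 98 [[600, 49, 201], [598, 50, 204], [600, 50, 204]]
-48 146 [[607, 51, 193], [606, 49, 194], [607, 50, 194]]
-40 628 [[615, 50, 182], [615, 49, 184], [614, 49, 184]]
-32 1272 [[623, 51, 173], [624, 49, 174], [620, 50, 175]]
-24 1209 [[625, 50, 172], [627, 51, 172], [630, 51, 174]]
-16 1269 [[640, 46, 135], [640, 46, 138], [638, 45, 139]]
-8 1195 [[645, 46, 129], [645, 44, 130], [648, 50, 130]]
0 1153 [[651, 49, 129], [653, 49, 129], [650, 50, 130]]
8 1139 [[658, 51, 132], [656, 50, 132], [662, 46, 133]]
16 948 [[665, 47, 141], [665, 47, 144], [665, 47, 146]]
24 878 [[673, 46, 171], [679, 52, 173], [676, 51, 173]]
32 669 [[681, 53, 174], [683, 52, 174], [681, 51, 174]]
40 379 [[689, 53, 183], [688, 34, 184], [689, 33, 185]]
48 137 [[697, 53, 195], [699, 53, 196], [697, 54, 197]]
56 72 [[704, 54, 205], [706, 53, 206], [705, 53, 206]]
64 3 [[712, 53, 212], [712, 45, 218], [712, 33, 219]]
```

Emit:
drive_tool([
  [0, 0, 0, 0, 0, 0, 1],
  [0, 0, 0, 0, 0, 0, 1],
  [0, 0, 0, 0, 0, 0, 1],
  [0, 0, 0, 0, 0, 0, 1],
  [0, 0, 0, 0, 0, 0, 1],
  [0, 0, 0, 0, 0, 0, 1],
])

```text
t: 4.95
tcp_pos: [0.6522, 0.0399, 0.1003]
tool_rot: [0.694, 0.72, -0.0, -0.0]
force: [-0.2, -1.0, 1.0]
finger_gap: 0.99
gripper_force: 0.0
```

```bash
python3 tips.py
```

```text
tcp [652.2  39.8 100.4] gap 1.003
-72 134 [[583, 48, 184], [580, 48, 186], [582, 49, 187]]
-64 193 [[592, 45, 182], [590, 44, 183], [592, 44, 184]]
-56 196 [[599, 44, 145], [597, 44, 146], [599, 44, 148]]
-48 237 [[605, 48, 142], [603, 43, 142], [603, 48, 142]]
-40 703 [[608, 49, 144], [608, 49, 147], [608, 49, 149]]
-32 1260 [[616, 54, 196], [618, 54, 196], [619, 55, 197]]
-24 1185 [[624, 54, 201], [625, 56, 205], [627, 55, 205]]
-16 1116 [[637, 47, 197], [640, 48, 200], [637, 48, 201]]
-8 1051 [[645, 49, 200], [646, 49, 200], [643, 49, 200]]
0 1038 [[656, 49, 200], [653, 48, 200], [651, 49, 201]]
8 974 [[664, 49, 199], [662, 49, 199], [659, 50, 200]]
16 917 [[665, 50, 199], [667, 50, 201], [665, 51, 202]]
24 804 [[680, 56, 200], [679, 58, 203], [678, 57, 204]]
32 605 [[688, 52, 191], [683, 58, 197], [683, 57, 198]]
40 403 [[694, 43, 139], [694, 36, 140], [694, 43, 142]]
48 212 [[699, 52, 142], [697, 52, 142], [698, 52, 145]]
56 217 [[705, 48, 147], [706, 49, 149], [706, 49, 152]]
64 208 [[713, 49, 182], [715, 49, 184], [713, 49, 184]]
72 31 [[721, 54, 185], [723, 53, 186], [724, 54, 189]]
```

The offset is consistent: the shut tips sit 29 mm above the reported TCP instead of 14 below, so the height reads about 43 mm low everywhere. Grasping needs a reported z of about 28 mm, which puts the tips near z 65 and the body bottom near 128. Descend 72 mm and close.

Emit:
drive_tool([
  [0, 0, 0.015, 0, 0, 0, 1],
  [0, 0, 0.02, 0, 0, 0, 1],
  [0, 0, 0.015, 0, 0, 0, 1],
  [0, 0, 0.015, 0, 0, 0, 1],
  [0, 0, 0.007, 0, 0, 0, 1],
  [0, 0, 0, 0, 0, 0, 1],
  [0, 0, 0, 0, 0, 0, -1],
  [0, 0, 0, 0, 0, 0, -1],
  [0, 0, 0, 0, 0, 0, -1],
  [0, 0, 0, 0, 0, 0, -1],
])

```text
t: 6.0
tcp_pos: [0.653, 0.0397, 0.0295]
tool_rot: [0.694, 0.72, 0.001, 0.001]
force: [-0.6, -0.5, 3.0]
finger_gap: 0.652
gripper_force: 53.8
```

Emit:
drive_tool([
  [0, 0, 0, 0, 0, 0, -1],
  [0, 0, 0, 0, 0, 0, -1],
])

```text
t: 6.2
tcp_pos: [0.653, 0.0398, 0.0294]
tool_rot: [0.694, 0.72, 0.001, 0.001]
force: [-0.7, -0.5, 5.2]
finger_gap: 0.651
gripper_force: 54.1
```

```bash
python3 go.py 652.5 40.3 1.9 28
```

```text
t 6.2 tcp [653.   39.8  29.4] yaw 2.1 tilt 0.11 gap 0.651 grip 54.1 F [-0.7 -0.5  5.2] q6 -0.15
turn 0.2 shift mm [ 0.5 -0.5  1.4]
```

Gripped (gap 0.65, 54 N). Lift 110 mm and turn to the rack's angle.

Emit:
drive_tool([
  [0, 0, -0.01, 0, 0, 0, -1],
  [0, 0, -0.015, 0, 0, 0, -1],
  [0, 0, -0.02, 0, 0, 0, -1],
  [0, 0, -0.025, 0, 0, 0, -1],
  [0, 0, -0.02, 0, 0, 2.1, -1],
  [0, 0, -0.015, 0, 0, 2.2, -1],
  [0, 0, -0.005, 0, 0, 2.1, -1],
  [0, 0, 0, 0, 0, 0, -1],
])

```text
t: 7.0
tcp_pos: [0.6529, 0.0398, 0.1404]
tool_rot: [0.733, 0.68, 0.001, 0.001]
force: [-0.6, 0.1, -1.3]
finger_gap: 0.649
gripper_force: 53.4
```

```bash
python3 go.py 455 -128.8 -4.3 29
```

```text
t 7.0 tcp [652.9  39.8 140.4] yaw -4.3 tilt 0.16 gap 0.649 grip 53.4 F [-0.6  0.1 -1.3] q6 -0.03
turn 0.0 shift mm [-183.  -184.6  111.4]
```

Emit:
drive_tool([
  [-0.01, -0.01, 0, 0, 0, 0, -1],
  [-0.02, -0.02, 0, 0, 0, 0, -1],
  [-0.025, -0.025, 0, 0, 0, 0, -1],
  [-0.025, -0.025, 0, 0, 0, 0, -1],
  [-0.025, -0.025, 0, 0, 0, 0, -1],
  [-0.025, -0.025, 0, 0, 0, 0, -1],
  [-0.025, -0.025, 0, 0, 0, 0, -1],
  [-0.018, -0.02, 0, 0, 0, 0, -1],
  [-0.01, -0.01, 0, 0, 0, 0, -1],
  [0, 0, 0, 0, 0, 0, -1],
])

```text
t: 8.0
tcp_pos: [0.4529, -0.1294, 0.1384]
tool_rot: [0.734, 0.679, -0.0, -0.0]
force: [0.1, 0.3, -2.6]
finger_gap: 0.648
gripper_force: 53.5
```

Emit:
drive_tool([
  [0, 0, 0.01, 0, 0, 0, -1],
  [0, 0, 0.02, 0, 0, 0, -1],
  [0, 0, 0.02, 0, 0, 0, -1],
  [0, 0, 0.02, 0, 0, 0, -1],
  [0, 0, 0.01, 0, 0, 0, -1],
  [0, 0, 0, 0, 0, 0, -1],
])

```text
t: 8.6
tcp_pos: [0.4538, -0.1278, 0.0568]
tool_rot: [0.733, 0.681, -0.0, -0.002]
force: [-0.6, 0.0, -1.2]
finger_gap: 0.65
gripper_force: 53.4
```

```bash
python3 go.py 455 -128.8 -4.3 28.5; python3 - <<'E'
from station import manip
import cv2
s=manip.snapshot("side"); cv2.imwrite("pics/s3.png",cv2.resize(s["image"][100:300,240:500,::-1],None,fx=3,fy=3))
E
```

```text
t 8.6 tcp [ 453.8 -127.8   56.8] yaw -4.2 tilt 0.18 gap 0.65 grip 53.4 F [-0.6  0.  -1.2] q6 -0.44
turn 0.1 shift mm [-1.   1.2 28.3]
```

View pics/s3.png

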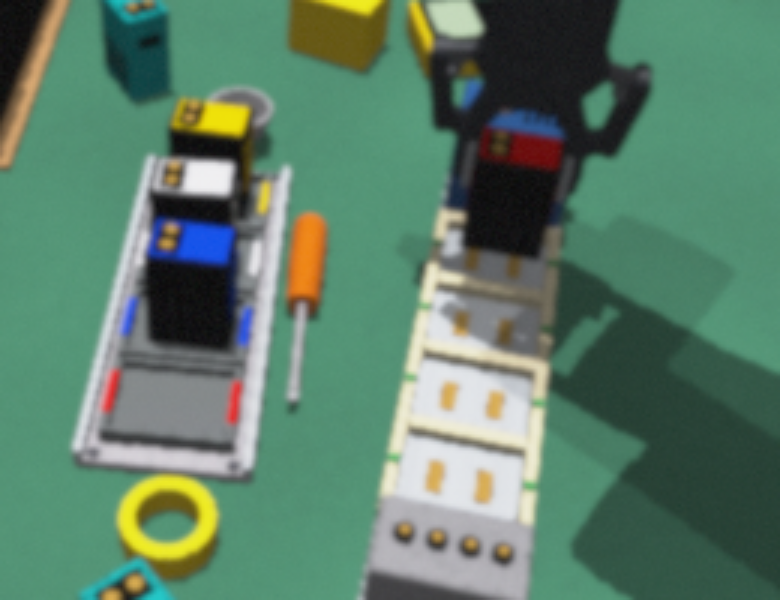

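The red module (515,190) hangs above the bay beside the blue head, with the other modules in place. Lower it to just above the floor.

Emit:
drive_tool([
  [-0.001, 0.001, 0.01, 0, 0, 0, -1],
  [0, 0, 0.008, 0, 0, 0, -1],
  [0, 0, 0.005, 0, 0, 0, -1],
  [0, 0, 0.003, 0, 0, 0, -1],
  [0, 0, 0.001, 0, 0, 0, -1],
  [0, 0, 0, 0, 0, 0, -1],
])

```text
t: 9.25
tcp_pos: [0.4549, -0.1299, 0.0314]
tool_rot: [0.733, 0.68, 0.0, -0.0]
force: [0.3, -0.4, -2.0]
finger_gap: 0.645
gripper_force: 53.5
```

```bash
python3 go.py 455 -128.8 -4.3 28.5
```

```text
t 9.25 tcp [ 454.9 -129.9   31.4] yaw -4.3 tilt 0.0 gap 0.645 grip 53.5 F [ 0.3 -0.4 -2. ] q6 -0.44
turn 0.0 shift mm [ 1.1 -0.   2.9]
```

Creep down to contact, then let go and rise.

Emit:
drive_tool([
  [0, 0, 0.001, 0, 0, 0, -1],
  [0, 0, 0.001, 0, 0, 0, -1],
  [0, 0, 0.001, 0, 0, 0, -1],
  [0, 0, 0, 0, 0, 0, -1],
])

```text
t: 9.65
tcp_pos: [0.4551, -0.1299, 0.0285]
tool_rot: [0.733, 0.68, 0.0, 0.0]
force: [0.6, -0.6, -1.1]
finger_gap: 0.65
gripper_force: 53.5
```

Emit:
drive_tool([
  [0, 0, 0.001, 0, 0, 0, -1],
  [0, 0, 0.0005, 0, 0, 0, -1],
  [0, 0, 0, 0, 0, 0, -1],
])

```text
t: 9.95
tcp_pos: [0.455, -0.13, 0.0284]
tool_rot: [0.733, 0.68, 0.0, 0.001]
force: [-3.1, 1.3, 13.1]
finger_gap: 0.645
gripper_force: 55.3
```

Emit:
drive_tool([
  [0, 0, 0, 0, 0, 0, 1],
  [0, 0, 0, 0, 0, 0, 1],
  [0, 0, 0, 0, 0, 0, 1],
  [0, 0, 0, 0, 0, 0, 1],
  [0, 0, -0.005, 0, 0, 0, 1],
  [0, 0, -0.015, 0, 0, 0, 1],
  [0, 0, -0.02, 0, 0, 0, 1],
  [0, 0, -0.025, 0, 0, -1.7, 1],
  [0, 0, -0.015, 0, 0, -1.7, 1],
  [0, 0, -0.01, 0, 0, -1.7, 1],
])

```text
t: 10.95
tcp_pos: [0.4554, -0.1301, 0.1183]
tool_rot: [0.702, 0.713, 0.0, 0.001]
force: [1.0, -0.3, -1.0]
finger_gap: 1.001
gripper_force: 0.0
```

```bash
python3 go.py 655.2 -26.6 0.8 28
```

```text
t 10.95 tcp [ 455.4 -130.1  118.3] yaw 0.9 tilt 0.1 gap 1.001 grip 0.0 F [ 1.  -0.3 -1. ] q6 -0.53
turn 0.1 shift mm [100.7 201.3  90.3]
```

Emit:
drive_tool([
  [0.007, 0.013, 0, 0, 0, 0, 1],
  [0.015, 0.03, 0, 0, 0, 0, 1],
  [0.018, 0.036, 0, 0, 0, 0, 1],
  [0.018, 0.036, 0, 0, 0, 0, 1],
  [0.018, 0.036, 0, 0, 0, 0, 1],
  [0.015, 0.03, 0, 0, 0, 0, 1],
  [0.008, 0.015, 0, 0, 0, 0, 1],
  [0.002, 0.005, 0.01, 0, 0, 0, 1],
  [0, 0, 0.01, 0, 0, 0, 1],
  [0, 0, 0, 0, 0, 0, 1],
])

```text
t: 11.95
tcp_pos: [0.6514, -0.0257, 0.0936]
tool_rot: [0.702, 0.712, -0.002, -0.003]
force: [-0.2, 0.4, -0.1]
finger_gap: 1.001
gripper_force: 0.0
```

```bash
python3 go.py 655.2 -26.6 0.8 28
```

```text
t 11.95 tcp [651.4 -25.7  93.6] yaw 0.8 tilt 0.41 gap 1.001 grip 0.0 F [-0.2  0.4 -0.1] q6 -0.22
turn -0.0 shift mm [-1.   3.8 65.6]
```

Emit:
drive_tool([
  [0, 0, 0.01, 0, 0, 0, 1],
  [0, 0, 0.02, 0, 0, 0, 1],
  [0, 0, 0.018, 0, 0, 0, 1],
  [0, 0, 0.012, 0, 0, 0, 1],
  [0, 0, 0.007, 0, 0, 0, 1],
  [0, 0, 0.002, 0, 0, 0, 1],
  [0, 0, 0, 0, 0, 0, 1],
])

```text
t: 12.65
tcp_pos: [0.6546, -0.0262, 0.028]
tool_rot: [0.702, 0.712, 0.0, 0.0]
force: [-0.0, -0.3, 0.1]
finger_gap: 1.0
gripper_force: 0.0
```

```bash
python3 go.py 655.2 -26.6 0.8 28
```

```text
t 12.65 tcp [654.6 -26.2  28. ] yaw 0.8 tilt 0.01 gap 1.0 grip 0.0 F [-0.  -0.3  0.1] q6 -0.22
turn -0.0 shift mm [-0.4  0.6  0. ]
```

Emit:
drive_tool([
  [0, 0, 0, 0, 0, 0, -1],
  [0, 0, 0, 0, 0, 0, -1],
  [0, 0, 0, 0, 0, 0, -1],
  [0, 0, 0, 0, 0, 0, -1],
  [0, 0, 0, 0, 0, 0, -1],
  [0, 0, 0, 0, 0, 0, -1],
])

```text
t: 13.25
tcp_pos: [0.6554, -0.0262, 0.0289]
tool_rot: [0.702, 0.712, 0.001, 0.001]
force: [0.6, -0.2, 5.4]
finger_gap: 0.653
gripper_force: 54.2
```

Emit:
drive_tool([
  [0, 0, -0.01, 0, 0, 0, -1],
  [0, 0, -0.015, 0, 0, 0, -1],
  [0, 0, -0.02, 0, 0, 0, -1],
  [0, 0, -0.025, 0, 0, 0, -1],
  [0, 0, -0.02, 0, 0, 1.7, -1],
  [0, 0, -0.015, 0, 0, 1.7, -1],
  [0, 0, -0.005, 0, 0, 1.7, -1],
  [0, 0, 0, 0, 0, 0, -1],
])

```text
t: 14.05
tcp_pos: [0.6547, -0.026, 0.1387]
tool_rot: [0.733, 0.68, 0.0, 0.0]
force: [-0.1, -0.0, -2.1]
finger_gap: 0.651
gripper_force: 53.6
```

```bash
python3 go.py 460 -63 -4.3 28.5
```

```text
t 14.05 tcp [654.7 -26.  138.7] yaw -4.3 tilt 0.07 gap 0.651 grip 53.6 F [-0.1 -0.  -2.1] q6 -0.13
turn -0.0 shift mm [ -51.4 -191.4  110.2]
```

Emit:
drive_tool([
  [-0.003, -0.01, 0, 0, 0, 0, -1],
  [-0.006, -0.022, 0, 0, 0, 0, -1],
  [-0.008, -0.028, 0, 0, 0, 0, -1],
  [-0.008, -0.03, 0, 0, 0, 0, -1],
  [-0.008, -0.03, 0, 0, 0, 0, -1],
  [-0.008, -0.03, 0, 0, 0, 0, -1],
  [-0.006, -0.022, 0, 0, 0, 0, -1],
  [-0.003, -0.013, 0, 0, 0, 0, -1],
  [-0.001, -0.006, 0, 0, 0, 0, -1],
  [0, 0, 0, 0, 0, 0, -1],
])

```text
t: 15.05
tcp_pos: [0.4587, -0.0624, 0.1374]
tool_rot: [0.733, 0.68, -0.001, -0.001]
force: [-0.6, -0.1, -1.7]
finger_gap: 0.651
gripper_force: 53.7
```

Emit:
drive_tool([
  [0, 0, 0.01, 0, 0, 0, -1],
  [0, 0, 0.02, 0, 0, 0, -1],
  [0, 0, 0.02, 0, 0, 0, -1],
  [0, 0, 0.02, 0, 0, 0, -1],
  [0, 0, 0.015, 0, 0, 0, -1],
  [0, 0, 0.01, 0, 0, 0, -1],
  [0, 0, 0.006, 0, 0, 0, -1],
  [0, 0, 0.004, 0, 0, 0, -1],
  [0, 0, 0.001, 0, 0, 0, -1],
  [0, 0, 0, 0, 0, 0, -1],
])

```text
t: 16.05
tcp_pos: [0.4606, -0.0627, 0.0322]
tool_rot: [0.733, 0.68, 0.0, 0.0]
force: [-0.4, -0.6, -2.1]
finger_gap: 0.652
gripper_force: 53.6
```

```bash
python3 go.py 460 -63 -4.3 28
```

```text
t 16.05 tcp [460.6 -62.7  32.2] yaw -4.3 tilt 0.05 gap 0.652 grip 53.6 F [-0.4 -0.6 -2.1] q6 -0.3
turn 0.0 shift mm [-0.3 -0.6  4.2]
```

Emit:
drive_tool([
  [0, 0, 0.001, 0, 0, 0, -1],
  [0, 0, 0.001, 0, 0, 0, -1],
  [0, 0, 0.001, 0, 0, 0, -1],
  [0, 0, 0.001, 0, 0, 0, -1],
  [0, 0, 0.0005, 0, 0, 0, -1],
  [0, 0, 0, 0, 0, 0, -1],
])

```text
t: 16.65
tcp_pos: [0.4603, -0.0626, 0.0279]
tool_rot: [0.733, 0.68, 0.0, 0.0]
force: [-0.8, -0.9, 4.0]
finger_gap: 0.652
gripper_force: 54.3
```

Contact. Release, rise and turn for white (yaw 5.7°).

Emit:
drive_tool([
  [0, 0, 0, 0, 0, 0, 1],
  [0, 0, 0, 0, 0, 0, 1],
  [0, 0, 0, 0, 0, 0, 1],
  [0, 0, 0, 0, 0, 0, 1],
  [0, 0, -0.005, 0, 0, 0, 1],
  [0, 0, -0.015, 0, 0, 0, 1],
  [0, 0, -0.02, 0, 0, 0, 1],
  [0, 0, -0.025, 0, 0, -3.5, 1],
  [0, 0, -0.015, 0, 0, -3.5, 1],
  [0, 0, -0.01, 0, 0, -3, 1],
])

```text
t: 17.65
tcp_pos: [0.4608, -0.0628, 0.119]
tool_rot: [0.67, 0.742, 0.0, 0.001]
force: [0.1, -0.1, -0.4]
finger_gap: 1.004
gripper_force: 0.0
```

```bash
python3 go.py 666 -88.8 5.7 28
```

```text
t 17.65 tcp [460.8 -62.8 119. ] yaw 5.9 tilt 0.13 gap 1.004 grip 0.0 F [ 0.1 -0.1 -0.4] q6 -0.48
turn 0.2 shift mm [-46.3 201.6  91. ]
```

Emit:
drive_tool([
  [-0.003, 0.013, 0, 0, 0, 0, 1],
  [-0.007, 0.03, 0, 0, 0, 0, 1],
  [-0.008, 0.036, 0, 0, 0, 0, 1],
  [-0.008, 0.036, 0, 0, 0, 0, 1],
  [-0.008, 0.036, 0, 0, 0, 0, 1],
  [-0.007, 0.03, 0, 0, 0, 0, 1],
  [-0.004, 0.015, 0, 0, 0, 0, 1],
  [-0.001, 0.005, 0.01, 0, 0, 0, 1],
  [0, 0, 0.01, 0, 0, 0, 1],
  [0, 0, 0, 0, 0, 0, 1],
])

```text
t: 18.65
tcp_pos: [0.6615, -0.0874, 0.0947]
tool_rot: [0.671, 0.741, -0.002, -0.003]
force: [-0.6, 0.4, 0.9]
finger_gap: 1.002
gripper_force: 0.0
```

Emit:
drive_tool([
  [0, 0, 0.01, 0, 0, 0, 1],
  [0, 0, 0.015, 0, 0, 0, 1],
  [0, 0, 0, 0, 0, 0, 1],
])

```text
t: 18.95
tcp_pos: [0.6623, -0.0878, 0.0696]
tool_rot: [0.671, 0.741, -0.001, -0.003]
force: [-1.2, -0.5, -0.3]
finger_gap: 0.997
gripper_force: 0.0
```

```bash
python3 go.py 666 -88.8 5.7 28
```

```text
t 18.95 tcp [662.3 -87.8  69.6] yaw 5.7 tilt 0.33 gap 0.997 grip 0.0 F [-1.2 -0.5 -0.3] q6 -0.4
turn 0.0 shift mm [-1.4  3.6 41.6]
```

Emit:
drive_tool([
  [0, 0, 0.015, 0, 0, 0, 1],
  [0, 0, 0.015, 0, 0, 0, 1],
  [0, 0, 0.01, 0, 0, 0, 1],
  [0, 0, 0.005, 0, 0, 0, 1],
  [0, 0, 0, 0, 0, 0, 1],
  [0, 0, 0, 0, 0, 0, 1],
])

```text
t: 19.55
tcp_pos: [0.6651, -0.0884, 0.0275]
tool_rot: [0.671, 0.741, 0.0, 0.0]
force: [0.9, -0.0, 0.9]
finger_gap: 1.003
gripper_force: 0.0
```

```bash
python3 go.py 666 -88.8 5.7 28
```

```text
t 19.55 tcp [665.1 -88.4  27.5] yaw 5.7 tilt 0.02 gap 1.003 grip 0.0 F [ 0.9 -0.   0.9] q6 -0.4
turn 0.0 shift mm [-0.4  0.9 -0.5]
```

Emit:
drive_tool([
  [0, 0, 0, 0, 0, 0, -1],
  [0, 0, 0, 0, 0, 0, -1],
  [0, 0, 0, 0, 0, 0, -1],
  [0, 0, 0, 0, 0, 0, -1],
  [0, 0, 0, 0, 0, 0, -1],
  [0, 0, 0, 0, 0, 0, -1],
])

```text
t: 20.15
tcp_pos: [0.6655, -0.0885, 0.0283]
tool_rot: [0.671, 0.741, 0.0, 0.001]
force: [0.4, 0.6, 5.3]
finger_gap: 0.65
gripper_force: 54.0
```

Emit:
drive_tool([
  [0, 0, -0.01, 0, 0, 0, -1],
  [0, 0, -0.015, 0, 0, 0, -1],
  [0, 0, -0.02, 0, 0, 0, -1],
  [0, 0, -0.025, 0, 0, 0, -1],
  [0, 0, -0.02, 0, 0, 3.5, -1],
  [0, 0, -0.015, 0, 0, 3.5, -1],
  [0, 0, -0.005, 0, 0, 3, -1],
  [0, 0, 0, 0, 0, 0, -1],
])

```text
t: 20.95
tcp_pos: [0.6653, -0.0885, 0.1393]
tool_rot: [0.733, 0.68, 0.001, 0.001]
force: [1.0, 0.3, -2.3]
finger_gap: 0.649
gripper_force: 53.2
```

```bash
python3 go.py 465 2.8 -4.3 28
```

```text
t 20.95 tcp [665.3 -88.5 139.3] yaw -4.3 tilt 0.14 gap 0.649 grip 53.2 F [ 1.   0.3 -2.3] q6 -0.22
turn 0.0 shift mm [  76.  -206.6  111.3]
```

Emit:
drive_tool([
  [0.004, -0.012, 0, 0, 0, 0, -1],
  [0.008, -0.024, 0, 0, 0, 0, -1],
  [0.012, -0.03, 0, 0, 0, 0, -1],
  [0.012, -0.032, 0, 0, 0, 0, -1],
  [0.012, -0.032, 0, 0, 0, 0, -1],
  [0.012, -0.032, 0, 0, 0, 0, -1],
  [0.009, -0.024, 0, 0, 0, 0, -1],
  [0.005, -0.014, 0, 0, 0, 0, -1],
  [0.002, -0.006, 0, 0, 0, 0, -1],
  [0, 0, 0, 0, 0, 0, -1],
])

```text
t: 21.95
tcp_pos: [0.4644, 0.0031, 0.1375]
tool_rot: [0.733, 0.681, -0.0, -0.0]
force: [1.3, -0.4, -2.3]
finger_gap: 0.652
gripper_force: 53.6
```

Emit:
drive_tool([
  [0, 0, 0.01, 0, 0, 0, -1],
  [0, 0, 0.02, 0, 0, 0, -1],
  [0, 0, 0.02, 0, 0, 0, -1],
  [0, 0, 0.02, 0, 0, 0, -1],
  [0, 0, 0.015, 0, 0, 0, -1],
  [0, 0, 0.01, 0, 0, 0, -1],
  [0, 0, 0.006, 0, 0, 0, -1],
  [0, 0, 0.004, 0, 0, 0, -1],
  [0, 0, 0.002, 0, 0, 0, -1],
  [0, 0, 0, 0, 0, 0, -1],
])

```text
t: 22.95
tcp_pos: [0.4654, 0.0027, 0.0306]
tool_rot: [0.733, 0.68, 0.0, 0.0]
force: [0.6, 0.7, -2.1]
finger_gap: 0.648
gripper_force: 53.6
```

```bash
python3 go.py 465 2.8 -4.3 27.3
```

```text
t 22.95 tcp [465.4   2.7  30.6] yaw -4.3 tilt 0.04 gap 0.648 grip 53.6 F [ 0.6  0.7 -2.1] q6 -0.16
turn 0.0 shift mm [ 0.  -0.4  3.3]
```

Emit:
drive_tool([
  [0, 0, 0.001, 0, 0, 0, -1],
  [0, 0, 0.001, 0, 0, 0, -1],
  [0, 0, 0.001, 0, 0, 0, -1],
  [0, 0, 0.0005, 0, 0, 0, -1],
  [0, 0, 0, 0, 0, 0, -1],
])

```text
t: 23.45
tcp_pos: [0.4652, 0.0028, 0.0273]
tool_rot: [0.733, 0.68, 0.0, 0.0]
force: [0.1, 0.7, 1.7]
finger_gap: 0.648
gripper_force: 53.9
```

Emit:
drive_tool([
  [0, 0, 0.0005, 0, 0, 0, -1],
  [0, 0, 0, 0, 0, 0, 1],
  [0, 0, 0, 0, 0, 0, 1],
  [0, 0, 0, 0, 0, 0, 1],
  [0, 0, 0, 0, 0, 0, 1],
  [0, 0, -0.005, 0, 0, 0, 1],
  [0, 0, -0.02, 0, 0, 0, 1],
  [0, 0, -0.025, 0, 0, 0, 1],
  [0, 0, -0.025, 0, 0, -1.4, 1],
  [0, 0, -0.015, 0, 0, -1.3, 1],
])

```text
t: 24.45
tcp_pos: [0.4657, 0.0027, 0.1183]
tool_rot: [0.716, 0.698, 0.001, 0.001]
force: [0.6, -1.0, 0.4]
finger_gap: 0.997
gripper_force: 0.0
```

```bash
python3 go.py 666.6 -155.3 -1.6 28
```

```text
t 24.45 tcp [465.7   2.7 118.3] yaw -1.5 tilt 0.13 gap 0.997 grip 0.0 F [ 0.6 -1.   0.4] q6 -0.21
turn 0.1 shift mm [-152.3  205.3   90.3]
```

Emit:
drive_tool([
  [-0.01, 0.013, 0, 0, 0, 0, 1],
  [-0.022, 0.03, 0, 0, 0, 0, 1],
  [-0.027, 0.036, 0, 0, 0, 0, 1],
  [-0.027, 0.036, 0, 0, 0, 0, 1],
  [-0.027, 0.036, 0, 0, 0, 0, 1],
  [-0.022, 0.03, 0, 0, 0, 0, 1],
  [-0.013, 0.018, 0, 0, 0, 0, 1],
  [-0.004, 0.006, 0.01, 0, 0, 0, 1],
  [0, 0, 0.01, 0, 0, 0, 1],
  [0, 0, 0, 0, 0, 0, 1],
])

```text
t: 25.45
tcp_pos: [0.6624, -0.1529, 0.0935]
tool_rot: [0.717, 0.697, -0.001, -0.004]
force: [-0.4, 0.5, -0.1]
finger_gap: 0.997
gripper_force: 0.0
```

Emit:
drive_tool([
  [0, 0, 0.01, 0, 0, 0, 1],
  [0, 0, 0.02, 0, 0, 0, 1],
  [0, 0, 0.018, 0, 0, 0, 1],
  [0, 0, 0.012, 0, 0, 0, 1],
  [0, 0, 0.007, 0, 0, 0, 1],
  [0, 0, 0.002, 0, 0, 0, 1],
  [0, 0, 0, 0, 0, 0, 1],
])

```text
t: 26.15
tcp_pos: [0.6659, -0.1548, 0.0275]
tool_rot: [0.717, 0.697, 0.0, 0.0]
force: [-1.0, 0.8, -0.4]
finger_gap: 1.001
gripper_force: 0.0
```

```bash
python3 go.py 666.6 -155.3 -1.6 28
```

```text
t 26.15 tcp [ 665.9 -154.8   27.5] yaw -1.6 tilt 0.01 gap 1.001 grip 0.0 F [-1.   0.8 -0.4] q6 -0.36
turn 0.0 shift mm [-0.5  0.7 -0.5]
```

Emit:
drive_tool([
  [0, 0, 0, 0, 0, 0, -1],
  [0, 0, 0, 0, 0, 0, -1],
  [0, 0, 0, 0, 0, 0, -1],
  [0, 0, 0, 0, 0, 0, -1],
  [0, 0, 0, 0, 0, 0, -1],
  [0, 0, 0, 0, 0, 0, -1],
])

```text
t: 26.75
tcp_pos: [0.6666, -0.1552, 0.0285]
tool_rot: [0.717, 0.697, 0.0, 0.001]
force: [-0.3, 0.1, 6.8]
finger_gap: 0.644
gripper_force: 54.1
```

Emit:
drive_tool([
  [0, 0, -0.01, 0, 0, 0, -1],
  [0, 0, -0.015, 0, 0, 0, -1],
  [0, 0, -0.02, 0, 0, 0, -1],
  [0, 0, -0.025, 0, 0, 0, -1],
  [0, 0, -0.02, 0, 0, 1.4, -1],
  [0, 0, -0.015, 0, 0, 1.3, -1],
  [0, 0, -0.005, 0, 0, 0, -1],
  [0, 0, 0, 0, 0, 0, -1],
])

```text
t: 27.55
tcp_pos: [0.666, -0.1549, 0.1382]
tool_rot: [0.733, 0.68, 0.0, 0.001]
force: [0.5, 0.4, -3.1]
finger_gap: 0.648
gripper_force: 53.4
```

```bash
python3 go.py 470 68.6 -4.3 28
```

```text
t 27.55 tcp [ 666.  -154.9  138.2] yaw -4.3 tilt 0.07 gap 0.648 grip 53.4 F [ 0.5  0.4 -3.1] q6 -0.32
turn 0.0 shift mm [ 208.2 -212.2  110.2]
```

Emit:
drive_tool([
  [0.01, -0.01, 0, 0, 0, 0, -1],
  [0.022, -0.022, 0, 0, 0, 0, -1],
  [0.03, -0.03, 0, 0, 0, 0, -1],
  [0.034, -0.035, 0, 0, 0, 0, -1],
  [0.034, -0.035, 0, 0, 0, 0, -1],
  [0.03, -0.03, 0, 0, 0, 0, -1],
  [0.024, -0.025, 0, 0, 0, 0, -1],
  [0.015, -0.016, 0, 0, 0, 0, -1],
  [0.009, -0.009, 0, 0, 0, 0, -1],
  [0, 0, 0, 0, 0, 0, -1],
])

```text
t: 28.55
tcp_pos: [0.4682, 0.0694, 0.1368]
tool_rot: [0.732, 0.681, -0.001, -0.001]
force: [0.5, -0.5, -1.9]
finger_gap: 0.648
gripper_force: 53.6
```

Emit:
drive_tool([
  [0, 0, 0.01, 0, 0, 0, -1],
  [0, 0, 0.02, 0, 0, 0, -1],
  [0, 0, 0.02, 0, 0, 0, -1],
  [0, 0, 0.02, 0, 0, 0, -1],
  [0, 0, 0.015, 0, 0, 0, -1],
  [0, 0, 0.01, 0, 0, 0, -1],
  [0, 0, 0.006, 0, 0, 0, -1],
  [0, 0, 0.004, 0, 0, 0, -1],
  [0, 0, 0.001, 0, 0, 0, -1],
  [0, 0, 0, 0, 0, 0, -1],
])

```text
t: 29.55
tcp_pos: [0.4703, 0.0684, 0.0317]
tool_rot: [0.733, 0.68, 0.0, 0.0]
force: [-0.1, -0.8, -2.1]
finger_gap: 0.647
gripper_force: 53.6
```

```bash
python3 go.py 470 68.6 -4.3 27.5
```

```text
t 29.55 tcp [470.3  68.4  31.7] yaw -4.3 tilt 0.05 gap 0.647 grip 53.6 F [-0.1 -0.8 -2.1] q6 -0.02
turn 0.0 shift mm [ 0.2 -0.4  4.2]
```

Emit:
drive_tool([
  [0, 0, 0.001, 0, 0, 0, -1],
  [0, 0, 0.001, 0, 0, 0, -1],
  [0, 0, 0.001, 0, 0, 0, -1],
  [0, 0, 0.001, 0, 0, 0, -1],
  [0, 0, 0.0005, 0, 0, 0, -1],
  [0, 0, 0, 0, 0, 0, -1],
])

```text
t: 30.15
tcp_pos: [0.47, 0.0685, 0.0274]
tool_rot: [0.733, 0.68, 0.0, 0.0]
force: [-0.9, -0.6, 5.1]
finger_gap: 0.65
gripper_force: 54.1
```

Contact. Release, rise and clear sideways for a last look.

Emit:
drive_tool([
  [0, 0, 0, 0, 0, 0, 1],
  [0, 0, 0, 0, 0, 0, 1],
  [0, 0, 0, 0, 0, 0, 1],
  [0, 0, 0, 0, 0, 0, 1],
  [0, 0, -0.005, 0, 0, 0, 1],
  [0, 0, -0.02, 0, 0, 0, 1],
  [0, 0, -0.03, 0, 0, 0, 1],
  [0, 0, -0.04, 0, 0, 0, 1],
  [0, 0, -0.04, 0, 0, 0, 1],
  [0, 0, -0.03, 0, 0, 0, 1],
])

```text
t: 31.15
tcp_pos: [0.4703, 0.0685, 0.1946]
tool_rot: [0.733, 0.68, 0.001, 0.001]
force: [1.0, 0.5, -0.5]
finger_gap: 1.0
gripper_force: 0.0
```

Emit:
drive_tool([
  [0.02, 0, 0, 0, 0, 0, 1],
  [0.04, 0, 0, 0, 0, 0, 1],
  [0.04, 0, 0, 0, 0, 0, 1],
  [0.04, 0, 0, 0, 0, 0, 1],
  [0.04, 0, 0, 0, 0, 0, 1],
  [0.04, 0, 0, 0, 0, 0, 1],
  [0.04, 0, 0, 0, 0, 0, 1],
  [0.03, 0, 0, 0, 0, 0, 1],
  [0.01, 0, 0, 0, 0, 0, 1],
  [0, 0, 0, 0, 0, 0, 1],
])

```text
t: 32.15
tcp_pos: [0.4919, 0.3684, 0.1917]
tool_rot: [0.732, 0.681, -0.0, 0.0]
force: [-0.1, -0.5, 0.1]
finger_gap: 0.998
gripper_force: 0.0
```

```bash
python3 - <<'E'
from h import *
from station import manip
s=manip.snapshot("top"); P=cloud(s)
cv2.imwrite("pics/t9.png",cv2.resize(s["image"][130:330,190:440,::-1],None,fx=3,fy=3))
h=np.array([449.5,-201.6]); g=np.array([475.4,140.5]); m=(h+g)/2; ey=(g-h)/np.linalg.norm(g-h); ex=np.array([ey[1],-ey[0]])
Q=P.reshape(-1,3)*1000
for n,d in(("red",73),("blue",139),("white",205),("yellow",271)):
    c=h+d*ey; q=Q[(np.abs((Q[:,:2]-c)@ey)<33)&(np.abs((Q[:,:2]-c)@ex)<45)&(Q[:,2]>88)&(Q[:,2]<100)]
    r=rect(q[:,:2]/1000); o=r[0]
    print(n,np.median(q[:,2]).round(1),r,"dist",np.linalg.norm(o-h).round(1),"x",((o-m)@ex).round(1))
E
```

```text
red 92.9 (array([ 455.2, -129.2]), array([37.8, 55.8]), 86.1) dist 72.6 x 0.2
blue 92.9 (array([460.5, -63.7]), array([38. , 54.3]), 88.4) dist 138.3 x 0.6
white 93.0 (array([465.7,   2.2]), array([37.9, 55.9]), 85.6) dist 204.4 x 0.8
yellow 92.9 (array([470.5,  67.5]), array([38.1, 55.1]), 87.0) dist 269.9 x 0.6
```

View pics/t9.png

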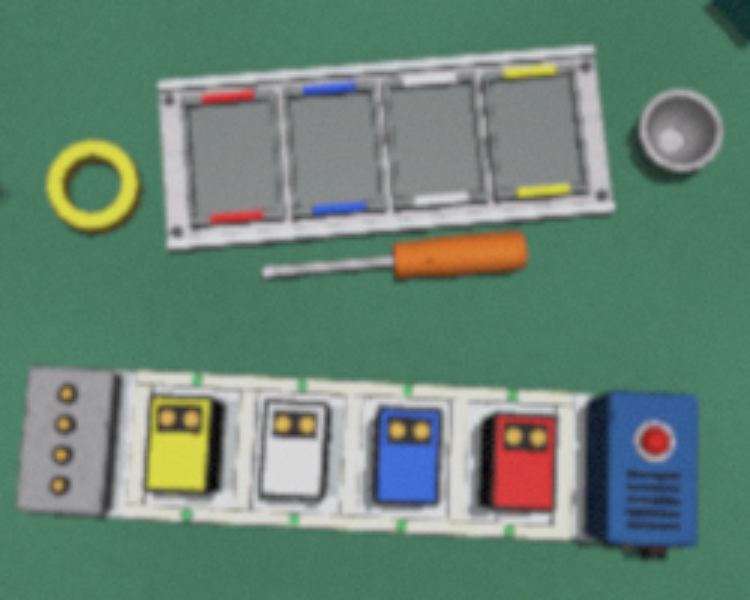

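All four stand in their bays: red (522,460) beside the head, then blue (410,455), white (293,450) and yellow (180,445). Their carriers are empty and the gripper is clear, so I hand in.

```bash
python3 -c "
from station import manip
print(manip.sign_off())"
```

```text
the job is handed in; nothing more can be done
None
```

I handed the job in at about 32 s of robot time: red, blue, white and yellow stand upright in the bays in that order from the power head, each within about 1.5 mm of its target by the top camera, all released; the sign-off returned no verdict.

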